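# Set the wide-tape dispenser to its longest strip

## Robot

A 7-joint arm with a two-finger parallel gripper is mounted at the origin on a cart in front of the work surface, level with it; the furniture and walls round the work are solid. World frame = base frame: x ahead of the robot, y to its left, z up, the work surface at z = 0. Lengths are in m, angles in rad, forces in N, time in s.
With the tool pointing down it reaches from about 0.4 to 0.875 m from the base axis. Payload 19.3 kg.
Tool frame: the origin (TCP) lies at the very end of the fingers, on their centre line; the grasp point (between the pads) lies 19 mm behind it; x points along the fingers, z is the direction in which the jaws open and shut, and the axes are right-handed (so a half turn about x gives the same grasp; the last joint's range is limited). The gripper opens to 85 mm and grips with 20 to 120 N. Pads are 22 mm wide; open, the fingers measure 114 mm over their backs; the gripper's body (76 mm by 85 mm) begins 54 mm behind the grasp point. The pads swing forward as they close: fully open they stand 13 mm farther back than shut.
Start: joints at [1.143, 0.521, -0.036, 1.599, 0.021, 1.021, -0.113], TCP at [0.219, -0.585, 0.231] pointing down, gripper open.
Joint ranges: [-2.91, 2.91], [-0.3, 2.13], [-1.5, 1.42], [0.17, 2.43], [-1.26, 4.41], [0.16, 1.93], [-2.52, 2.52]. Speed limits (rad/s): [1.89, 1.89, 2.39, 2.39, 3.01, 3.01, 3.01].

## Interface

Orientations are given as a 3x3 rotation matrix whose columns are the frame's x, y, z axes.
In Python, from plant import manip gives the robot as it stands.
- The arm moves only by the tool move_arm, never from a script. Its arguments are lists of equal length, an entry for each row: "offset": the shift along the tool's x, y, z scaled (see below), a list of three; "roll": the turn about the tool's x scaled (see below). In form: {"offset": [[dx, dy, dz], ...], "roll": [roll, ...]}. A call has 1 to 5 rows; each row is the pose to reach, as a shift and turn from the pose commanded when the call began, along the tool's axes at that moment; what a row does not reach only later rows make up. The controller multiplies each number of a shift by 25 cm and each number of a turn by 30 degrees. A row lasts 1/10 s, in which the tool goes at most 50 mm and 8.59 degrees, less where a joint would pass 70% of its speed; a pose out of reach is approached as far as the arm can. A call with a number of a shift or a turn outside -1 to 1 is refused whole. A call with a gripper value outside its range is refused whole. "hand" is the opening, from 0 (shut) to 1 (fully open), set as the call begins (left out, the last holds). The fingers move at their own pace and stop on an object; "force" is the grip in N (left out, the last holds). Time passes only in rows, so rows that repeat a pose let the fingers close. It gives the time, the measured TCP pose, the force and the opening at its end, in the units of the state.
- manip.sense(): the state, without advancing time (a new reading comes with each control period).
- manip.snapshot(name): name is "scene" or "side" or "wrist"; returns a dict with "frame" (420x560x3 uint8, red, green, blue), "fov_y" (degrees; the focal length in pixels is half the picture's height over the tangent of half this angle, whatever the lens; pixels are square), "cx", "cy" (the principal point, pixels), "k1" (the pictures are not rectified: a ray, as slopes to the right and down, at radius r is drawn at 1 + k1 r^2 times it, then the intrinsics apply), "R" (3x3) and "t" (3): a world point X has camera coordinates R X + t; the wrist camera has in their place "T_tool_cam" (4x4, takes a point from camera to tool coordinates, whose origin is the TCP and whose axes are the tool frame's). Camera axes: x right, y down, z forward; pixel columns grow to the right and rows downward; lengths in m; the calibration is good to about 2 mm. A picture is of the moment at which its call begins: read the wrist's pose just before it. There is no depth.
- manip.hand_in(): hands the job in, once; it reports no verdict.
The state is a dict: "time": time; "joints": joint angles; "qd": joint speeds; "joint_torque": joint torques, N m; "tcp_pos": TCP position; "ee_rot": TCP orientation; "wrist_force": force on the tool from outside, world axes, zero at the start; "moment": the same for the moment, N m; "grip_width": finger opening in m.
Only numpy, scipy, OpenCV 4.12 (cv2) and the standard library are available. Lean on these libraries where they do the work, as an engineer would, in place of code of your own. Each camera call takes 0.05 s, during which the arm holds its last target. There are 200 camera calls.

## Task

Two tape dispensers stand on the side table. On the one that carries the wide roll, slide the black strip-length grip fully home against its end stop at the end with the long raised bar, and let go of it. Leave the slide of the narrow-roll dispenser as it is set.

Things in the scene. Friction and masses are not known exactly. Their poses are not given: they have to be found in the camera images.
- wide_slide (a joint): strip-length slide of the wide-roll dispenser, m: 0 at the short-strip end, 0.080 home at the long-strip end stop. It runs level across the front deck (robot side) of the grey housing, 150 mm deep, 170 wide, deck 40 mm above the table, fixed. Its end with the long white raised bar (44 mm) is the left one seen from the robot. Starts at 0 to 0.045, stays where left, takes about 3 N
- wide_grip (a point): middle of the wide-roll dispenser's black slide grip, 70 mm above the table; moves with it. The grip is an upright block 14 mm thick along the slide, 28 mm across, top 85 mm above the table. Axes: y along the slide to the long-strip end, z up. Stop blocks at the slot's ends are only 4 mm high on the deck; behind the slot: a tear bar (27 mm off, 50 mm high) and the roll (50 mm off, 100 mm high)
- wide_stop (a point): point on the wide-roll dispenser's housing where wide_grip lies when the slide is fully home at the long-strip end stop; same axes. The housing's middle is 42 mm behind the slot (its x) and 40 mm to the right of this point. The roll on it is 64 mm in diameter and 50 mm wide
- narrow_grip (a point): middle of the same slide grip on the other dispenser: same housing, but a narrow roll, 16 mm wide; 70 mm above the table. To be left alone. Either dispenser may be the left one, each turned by up to 10 degrees. Between them, at the table's back edge, a tall aluminium post (40 mm square, about x 0.61, y 0.10) stands: keep the arm drawn back when swinging past it

How it is judged:
At the end, for the whole second after the job is handed in: The wide-roll dispenser's slide is within 10 mm of its end stop at the long-strip end (joint above 0.070 m), and the narrow-roll dispenser's slide is within 10 mm of where it was set (value of joint wide_slide above 0.07 m and distance of narrow_grip from where it was at the start of the episode below 0.01 m); the robot touches nothing.
It fails at once if the narrow-roll dispenser's slide is moved by more than 10 mm (distance of narrow_grip from where it was at the start of the episode above 0.01 m).
It also fails if it takes over 32 s, if anything falls off the work surface, if the arm or the gripper's body presses on something with over 40 N, if the wrist force passes 120 N, or if a joint passes its speed limit or range.

## Working session

There is one attempt and no reset: what is moved stays moved. The work goes in short steps, Python scripts to look and compute and a tool call to move; the robot and the scene stay as the last step left them, time stands still between calls to the robot, and variables do not carry over. Pictures are saved under pics/ and viewed, about 8 in all and at most 12, crops included, and the job is handed in when it is done.

Besides the shell and the picture viewer there is one more tool, called after "Emit:" by a JSON object that holds its "fn" and its "kwargs", one argument or row to a line. move_arm: Moves the arm, as the interface text tells. Shifts and turns lie within -1 to 1; 1 stands for 25 cm of shift or 30 degrees of turn. Its arguments: {"type":"object","properties":{"offset":{"type":"array","items":{"type":"array","items":{"type":"number"}}},"roll":{"type":"array","items":{"type":"number"}},"hand":{"type":"number"},"force":{"type":"number"}},"required":["offset","roll"]}

```bash
mkdir -p pics
cat > h.py <<'E'
import numpy as np, cv2, pickle
from plant import manip
def snap(n,name):
    s=manip.sense(); d=manip.snapshot(n); d['s']=s
    pickle.dump(d,open(f'pics/{name}.pkl','wb')); cv2.imwrite(f'pics/{name}.png',d['frame'][:,:,::-1]); return d
def ray(d,u,v):
    f=210/np.tan(np.radians(d['fov_y'])/2)
    K=np.array([[f,0,d['cx']],[0,f,d['cy']],[0,0,1.]])
    p=cv2.undistortPoints(np.array([[[u,v]]],float),K,np.array([d['k1'],0,0,0.]))[0,0]
    r=np.array([p[0],p[1],1])
    if 'R' in d: R=np.array(d['R']);return -R.T@np.array(d['t']),R.T@r
    T=np.array(d['T_tool_cam']);E=np.array(d['s']['ee_rot']);return E@T[:3,3]+np.array(d['s']['tcp_pos']),E@T[:3,:3]@r
def onz(d,u,v,z):
    o,r=ray(d,u,v);return o+r*(z-o[2])/r[2]
def load(name): return pickle.load(open(f'pics/{name}.pkl','rb'))
E
python3 - <<'E'
from h import *
for n in('scene','side'):
    d=snap(n,n); print(n,d['fov_y'],ray(d,280,210))
s=manip.sense();print(s['time'],s['tcp_pos'],s['ee_rot'])
E
```

```text
scene 44.76995235206253 (array([-0.18171912,  0.75643719,  0.62485473]), array([ 0.54947451, -0.68908486, -0.47253909]))
side 46.36996921514015 (array([0.24043888, 0.91196457, 0.73170375]), array([ 0.18788485, -0.81330255, -0.55074802]))
0.1 [ 0.21874518 -0.58516655  0.23079864] [[-4.12194911e-04  9.36678982e-01  3.50188971e-01]
 [ 8.83767006e-04  3.50189205e-01 -9.36678568e-01]
 [-9.99999525e-01 -7.66086811e-05 -9.72152187e-04]]
```

View pics/scene.png

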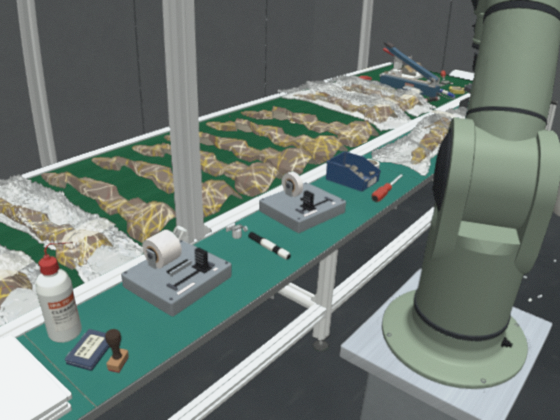

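View pics/side.png

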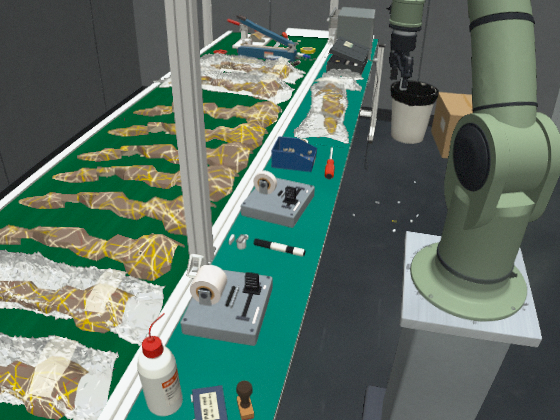

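The wide roll sits on the left dispenser, nearer both cameras: its grip is at about (202,258) in the scene view and (252,283) in the side view. The narrow one is at (307,201) in the scene view.

Run:
```python
from h import *
a=load('scene')['frame'][215:315,110:240];b=load('side')['frame'][255:350,175:280]
a=cv2.resize(a,(390*1,300),interpolation=3);b=cv2.resize(b,(332,300),interpolation=3)
cv2.imwrite('pics/c1.png',np.hstack([a,b])[:,:,::-1])
```

```text
(no output)
```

View pics/c1.png

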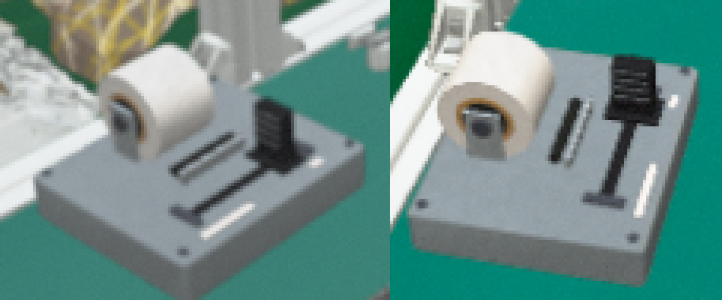

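The crop confirms it. The grip is near the short-bar (right) end, the slot runs to the left stop by the long bar, and the way is clear.

Run:
```python
from h import *
a=load('scene');b=load('side')
A=lambda u,v,z:onz(a,u/3+110,v/3+215,z).round(4)
B=lambda u,v,z:onz(b,(u-390)/3.162+175,v/3.158+255,z).round(4)
print('top',A(274,102,.085),B(632,60,.085))
print('leftstop',A(187,215,.042),B(605,199,.042))
print('longbar ends',A(204,234,.04),A(254,206,.04),B(637,215,.04),B(654,166,.04))
print('shortbar',A(317,162,.04),B(673,101,.04))
print('screws',A(183,251,.04),A(343,145,.04),B(633,238,.04),B(686,70,.04))
print('narrow grip',onz(a,307,193,.085),onz(b,292,188,.085))
s=manip.sense();print(s['tcp_pos'],s['time'],s['grip_width'])
```

```text
top [0.4571 0.1978 0.085 ] [0.4613 0.198  0.085 ]
leftstop [0.4516 0.2808 0.042 ] [0.4556 0.2792 0.042 ]
longbar ends [0.4308 0.2848 0.04  ] [0.4296 0.2439 0.04  ] [0.4336 0.2852 0.04  ] [0.435  0.2421 0.04  ]
shortbar [0.435  0.1825 0.04  ] [0.4392 0.1809 0.04  ]
screws [0.4274 0.3047 0.04  ] [0.4364 0.1566 0.04  ] [0.4307 0.3038 0.04  ] [0.4387 0.1488 0.04  ]
narrow grip [ 0.45300036 -0.14124774  0.085     ] [ 0.45542002 -0.15088698  0.085     ]
[ 0.21874518 -0.58516655  0.23079864] 0.1 0.08521535103971882
```

Emit:
{"fn": "move_arm", "kwargs": {
  "offset": [
    [0, 0.68, -0.68],
    [0, 0.68, -0.68],
    [0, 0.68, -0.68],
    [0, 0.68, -0.68],
    [0, 0.68, -0.68]
  ],
  "roll": [0, 0, 0, 0, 0]
}}

```text
time: 0.6
tcp_pos: [0.3193, -0.364, 0.2312]
ee_rot: [[-0.0, 0.936, 0.351], [0.0, 0.351, -0.936], [-1.0, 0.0, -0.0]]
wrist_force: [1.3, -1.4, -0.1]
grip_width: 0.0851
```

Emit:
{"fn": "move_arm", "kwargs": {
  "offset": [
    [0, 0.68, -0.68],
    [0, 0.68, -0.68],
    [0, 0.68, -0.68],
    [0, 0.68, -0.68],
    [0, 0.68, -0.68]
  ],
  "roll": [0.58, 0.58, 0.58, 0.58, 0.58]
}}

```text
time: 1.1
tcp_pos: [0.416, -0.1517, 0.2314]
ee_rot: [[0.0, 0.999, 0.054], [-0.0, 0.054, -0.999], [-1.0, 0.0, 0.0]]
wrist_force: [1.2, 0.0, -0.6]
grip_width: 0.0855
```

Run:
```python
from h import *
s=manip.sense();print(np.round(s['joints'],2),s['tcp_pos'],np.round(s['ee_rot'],3),s['time'])
```

```text
[ 0.37  0.24 -0.18  2.05  0.06  0.86 -1.36] [ 0.4160034  -0.15171484  0.23136491] [[ 0.     0.999  0.054]
 [-0.     0.054 -0.999]
 [-1.     0.     0.   ]] 1.1
```

Emit:
{"fn": "move_arm", "kwargs": {
  "offset": [
    [0, 0.14, -1],
    [0, 0.14, -1],
    [0, 0.14, -1],
    [0, 0.14, -1],
    [0, 0.14, -1]
  ],
  "roll": [0, 0, 0, 0, 0]
}}

```text
time: 1.6
tcp_pos: [0.4366, 0.0974, 0.2314]
ee_rot: [[0.0, 0.999, 0.054], [-0.0, 0.054, -0.999], [-1.0, 0.0, 0.0]]
wrist_force: [1.7, 0.0, -0.1]
grip_width: 0.0855
```

Emit:
{"fn": "move_arm", "kwargs": {
  "offset": [
    [0, 0.04, -0.38],
    [0, 0.04, -0.38],
    [0, 0.04, -0.38],
    [0, 0.04, -0.38]
  ],
  "roll": [0, 0, 0, 0]
}}

```text
time: 2.0
tcp_pos: [0.4413, 0.1915, 0.2309]
ee_rot: [[-0.001, 0.998, 0.056], [-0.0, 0.056, -0.998], [-1.0, -0.001, 0.0]]
wrist_force: [-0.1, -0.8, 0.2]
grip_width: 0.0859
```

Run:
```python
from h import *
d=snap('wrist','w1');s=d['s'];print(np.round(s['joints'],2),s['tcp_pos'],np.round(s['ee_rot'],3),s['time'])
```

```text
[-0.23  0.31 -0.38  1.95  0.14  0.9  -2.19] [0.44134902 0.19151977 0.23091614] [[-0.001  0.998  0.056]
 [-0.     0.056 -0.998]
 [-1.    -0.001  0.   ]] 2.0
```

View pics/w1.png

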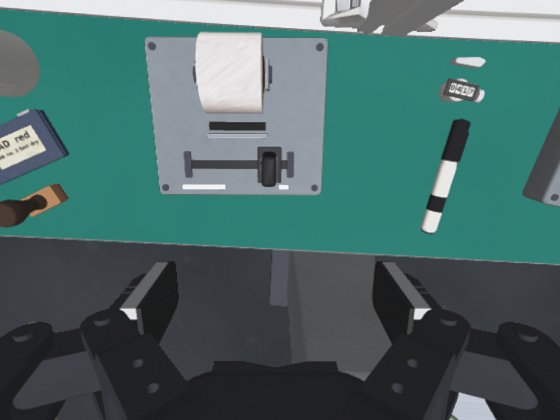

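Wrist view: the grip top is at about (269,160), the slot stops at (187,165) and (290,164), and the long bar is at the left, which is +y.

Run:
```python
from h import *
d=load('w1')
for n,p in dict(top=(269,162,.085),L=(187,165,.042),R=(290,164,.042),s1=(165,188,.04),s2=(316,187,.04),s3=(152,47,.04),s4=(321,46,.04)).items(): print(n,onz(d,*p).round(4))
```

```text
top [0.4677 0.1994 0.085 ]
L [0.4534 0.2822 0.042 ]
R [0.4603 0.1786 0.042 ]
s1 [0.4278 0.3058 0.04  ]
s2 [0.4376 0.15   0.04  ]
s3 [0.5598 0.312  0.04  ]
s4 [0.5696 0.1577 0.04  ]
```

Emit:
{"fn": "move_arm", "kwargs": {
  "offset": [
    [0.15, 0.06, 0],
    [0.3, 0.06, 0],
    [0.45, 0.06, 0],
    [0.6, 0.06, 0],
    [0.68, 0.06, 0]
  ],
  "roll": [0, 0, 0, 0, 0]
}}

```text
time: 2.55
tcp_pos: [0.4559, 0.1895, 0.0589]
ee_rot: [[-0.002, 0.999, 0.052], [-0.002, 0.052, -0.999], [-1.0, -0.003, 0.002]]
wrist_force: [0.9, 0.6, 1.3]
grip_width: 0.0856
```

Emit:
{"fn": "move_arm", "kwargs": {
  "offset": [
    [0, 0, 0],
    [0, 0, 0],
    [0, 0, 0],
    [0, 0, 0],
    [0, 0, 0]
  ],
  "roll": [0, 0, 0, 0, 0],
  "hand": 0.1,
  "force": 20
}}

```text
time: 3.05
tcp_pos: [0.4574, 0.1921, 0.0623]
ee_rot: [[0.002, 0.999, 0.054], [0.001, 0.054, -0.999], [-1.0, 0.002, -0.001]]
wrist_force: [0.4, -0.1, 13.5]
grip_width: 0.0136
```

Run:
```python
from h import *
d=snap('wrist','w2');a=snap('side','s2')['frame'][230:350,150:310]
cv2.imwrite('pics/c2.png',np.hstack([cv2.resize(d['frame'],(400,300)),cv2.resize(a,(400,300),interpolation=3)])[:,:,::-1])
s=d['s'];print(s['tcp_pos'],s['time'],s['grip_width'])
```

```text
[0.45740556 0.1921127  0.06233899] 3.05 0.013631505467621857
```

View pics/c2.png

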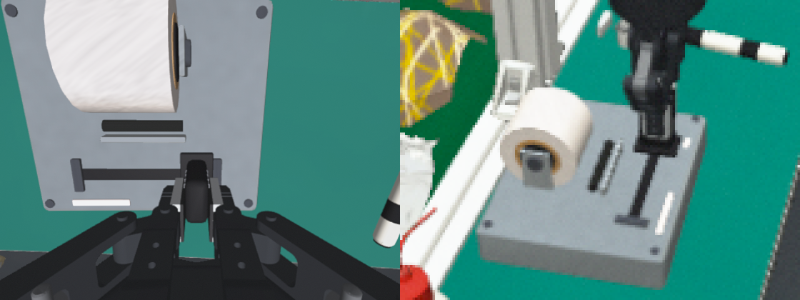

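Both pads hold the grip (13.6 mm opening). The 13.5 N upward force means the tips press lightly on the slide's foot, so I lift a little and slide.

Emit:
{"fn": "move_arm", "kwargs": {
  "offset": [
    [-0.016, 0, 0],
    [-0.016, 0, -0.08],
    [-0.016, 0, -0.16],
    [-0.016, 0, -0.22],
    [-0.016, 0, -0.28]
  ],
  "roll": [0, 0, 0, 0, 0]
}}

```text
time: 3.65
tcp_pos: [0.4528, 0.2618, 0.0654]
ee_rot: [[-0.0, 0.999, 0.054], [-0.001, 0.054, -0.999], [-1.0, -0.0, 0.001]]
wrist_force: [2.0, -2.7, -3.7]
grip_width: 0.0135
```

Emit:
{"fn": "move_arm", "kwargs": {
  "offset": [
    [0, 0, -0.02],
    [0, 0, -0.03],
    [0, 0, -0.03]
  ],
  "roll": [0, 0, 0]
}}

```text
time: 3.95
tcp_pos: [0.4525, 0.2686, 0.0654]
ee_rot: [[-0.0, 0.999, 0.054], [-0.001, 0.054, -0.999], [-1.0, -0.0, 0.001]]
wrist_force: [0.2, -2.2, -3.3]
grip_width: 0.0132
```

Drag is about 3 N, so it isn't at the stop yet. I'll go on in small steps.

Emit:
{"fn": "move_arm", "kwargs": {
  "offset": [
    [0, 0, -0.01],
    [0, 0, -0.02],
    [0, 0, -0.02]
  ],
  "roll": [0, 0, 0]
}}

```text
time: 4.25
tcp_pos: [0.4524, 0.2692, 0.0653]
ee_rot: [[-0.002, 0.999, 0.051], [-0.007, 0.051, -0.999], [-1.0, -0.002, 0.007]]
wrist_force: [-0.1, -25.8, 13.5]
grip_width: 0.0134
```

Emit:
{"fn": "move_arm", "kwargs": {
  "offset": [
    [0, 0, -0.01],
    [0, 0, -0.02],
    [0, 0, -0.02]
  ],
  "roll": [0, 0, 0]
}}

```text
time: 4.55
tcp_pos: [0.4524, 0.2699, 0.0652]
ee_rot: [[-0.003, 0.999, 0.048], [-0.013, 0.048, -0.999], [-1.0, -0.004, 0.013]]
wrist_force: [-0.0, -48.9, 28.7]
grip_width: 0.0135
```

The force rises without motion: that is the stop, at y≈0.269. I'll relax the command, open and lift.

Emit:
{"fn": "move_arm", "kwargs": {
  "offset": [
    [0, 0, 0.02],
    [0, 0, 0.035],
    [0, 0, 0.035]
  ],
  "roll": [0, 0, 0]
}}

```text
time: 4.85
tcp_pos: [0.4525, 0.2688, 0.0654]
ee_rot: [[-0.0, 0.999, 0.053], [-0.001, 0.053, -0.999], [-1.0, -0.001, 0.001]]
wrist_force: [-1.3, -9.0, 3.4]
grip_width: 0.0131
```

Emit:
{"fn": "move_arm", "kwargs": {
  "offset": [
    [0, 0, 0],
    [0, 0, 0],
    [0, 0, 0],
    [0, 0, 0],
    [0, 0, 0]
  ],
  "roll": [0, 0, 0, 0, 0],
  "hand": 0.7
}}

```text
time: 5.35
tcp_pos: [0.4525, 0.2705, 0.0653]
ee_rot: [[0.0, 0.999, 0.054], [0.0, 0.054, -0.999], [-1.0, 0.0, -0.0]]
wrist_force: [-0.1, 0.3, 0.4]
grip_width: 0.0595
```

Emit:
{"fn": "move_arm", "kwargs": {
  "offset": [
    [-0.1, 0, 0],
    [-0.25, 0, 0],
    [-0.4, -0.05, 0],
    [-0.55, -0.1, 0],
    [-0.65, -0.15, 0]
  ],
  "roll": [0, 0, 0, 0, 0]
}}

```text
time: 5.85
tcp_pos: [0.4149, 0.2686, 0.2302]
ee_rot: [[0.002, 0.999, 0.054], [0.001, 0.054, -0.999], [-1.0, 0.002, -0.001]]
wrist_force: [0.2, 0.1, 0.0]
grip_width: 0.0593
```

Run:
```python
from h import *
d=snap('wrist','w3');s=manip.sense();print(s['tcp_pos'],s['time'],s['grip_width'],s['wrist_force'])
b=snap('side','s3')['frame']; x=load('side')['frame']
print('narrow diff',np.abs(b[165:215,265:320].astype(int)-x[165:215,265:320]).mean())
cv2.imwrite('pics/c3.png',np.hstack([cv2.resize(d['frame'],(400,300)),cv2.resize(b[160:350,150:350],(316,300),interpolation=3)])[:,:,::-1])
```

```text
[0.41412655 0.26941871 0.23306876] 5.9 0.05992740172969029 [1.17817992 1.93151478 6.86318704]
narrow diff 31.775757575757577
```

View pics/c3.png

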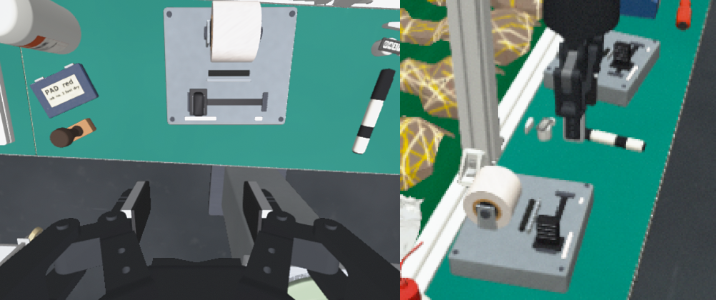

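The grip stands at the left stop by the long bar, clear of the gripper. The narrow-area difference comes from the gripper blocking part of that view, so I check it in the scene view too, then hand in.

Run:
```python
from h import *
b=snap('scene','sc3')['frame'].astype(int); x=load('scene')['frame']
print('narrow diff',np.abs(b[180:225,260:345]-x[180:225,260:345]).mean())
s=manip.sense();print(s['wrist_force'],np.abs(s['qd']).max())
print(manip.hand_in())
```

```text
narrow diff 1.4002614379084968
[ 0.815637   -1.2575537  -0.72943632] 0.050415775664030694
the job is handed in; nothing more can be done
None
```

The wide-roll dispenser's grip is home against its end stop at the long-bar end, released, and I handed the job in at about 6 s of robot time. The hand-in gave no verdict.

- **Slide:** I gripped the left dispenser's black grip and slid it about 77 mm. It stopped at y ≈ 0.269 m, close to the 0.270 m I had measured for home. The wrist force rose to about 57 N there with no further motion, below the 120 N limit. The last wrist and side pictures show the grip at the left stop.
- **Clear of everything:** I opened the gripper and lifted it to about 0.23 m. The last wrist force reading was about 1–2 N, which is noise level.
- **Narrow-roll slide:** The scene camera shows no change there (mean difference 1.4 grey levels, noise). The same check from the side camera gave 31.8, but the gripper was partly blocking that view, so I did not count it. The gripper only passed over that dispenser at 0.23 m.
- **Unplanned contact:** When the fingers closed, their tips pressed on the slide's foot with about 13 N. I lifted 4 mm before sliding.

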